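Set the length stop of the core-cropping jig and feed the core

TASK

The sliding length stop on the core-cropping jig is locked: press its round release button down with the fingertips and, holding it down all the way, slide the stop along its rail away from the saw slot until it meets the end block, then let the button spring up so that the stop is locked there. Then push the cardboard core that lies in the V-trough along by its free end, through the saw guides, until its other end gently touches the stop's round pad. Grip, lift and force nothing, keep the core lying in the trough, and leave the tape measure, the marker and the small carton behind the jig where they are.

Things in the scene. Friction and masses are not known exactly. Their poses are not given: they have to be found in the camera images.
- jig: Core-cropping jig screwed to the bench: plywood base 145 x 420 x 15 mm carrying a V-trough and, beyond it, a rail, both along its y axis. Origin: underside of the base (bench top), under the trough's centre line, half-way along the base. +y runs towards the rail's end block, +x from the trough across to the rail (roughly away from the robot). Wood, steel and aluminium.
- stop (a joint): Position of the length stop's carriage along the rail, m: 0 is the end nearest the saw slot, 0.080 is hard against the end block; it grows along the jig's +y. It slides against about 1.5 N when unlocked; locked, it has 1 mm of play and does not yield to a push.
- lock (a joint): Travel of the release button, m: 0 when up (its comb then stands between the teeth of a rack inside the rail, 5 mm pitch), 0.005 fully down. The spring needs 4 N to start and 7 N fully down; from 3 mm down the carriage is free. Let go, it springs up and locks at the nearest tooth gap, one of which is at the end block.
- button_top (a point): Centre of the flat top of the release button, a grey round cap 26 mm across on the black carriage; 77 mm above the bench when up; moves straight down and travels with the carriage. It lies in a hollow 56 mm wide (along the rail) between two raised shoulders of the carriage, which stand 3 mm above the raised button; the hollow's floor is 8 mm below the raised button's top.
- stop_face (a point): Centre of the face of the stop's round steel pad (36 mm across), against which the core is pushed; an arm joins it to the carriage. It looks along the jig's -y, on the core's axis, 49 mm above the bench. Its y in the jig's frame is 35 mm + the stop's joint value. Axes parallel to the jig's.
- core_center (a point): Centre, half-way along, of the brown cardboard core (tube 38 mm outside, about 30 mm bore, 120 mm long, 50 g) lying in the V-trough, axis along the jig's y, 49 mm above the bench. Its free end is on the jig's -y side, the other faces the stop's pad. It slides easily along the trough.
- trough_mid (a point): Bottom of the V at the middle of the steel V-trough (90 degrees, open upwards), 22 mm above the bench, at x = 0, y = -17 mm of the jig. The trough runs from y = -200 to +165 mm of the jig; its upper edges stand 50 mm above the bench, 31 mm either side.
- saw_slot (a point): Top centre of the saw guides, over the trough at y = +20 mm of the jig, 73 mm above the bench: two pairs of dark steel cheeks with a 3 mm slot, 24 mm long along y, 69 mm of clear width between the two sides. The core passes between them.
- end_block (a point): Centre of the inner face of the dark end block on the rail, where the carriage stops: jig x = 60 mm, y = 189 mm, 64 mm above the bench. The block is 40 x 13 mm and its top 77 mm above the bench; the aluminium rail is 30 mm wide, its top 55 mm above the bench.
- tape_measure: Yellow and black tape measure, 63 x 90 x 38 mm, lying loose in front of the jig; origin at the centre of its underside. Leave it.
- marker: Black marker, 18 x 135 x 20 mm, lying loose in front of the jig; origin at the centre of its underside, its length along its y. Leave it.
- carton: Small brown taped carton, 57 x 94 x 41 mm, standing loose behind the jig; origin at the centre of its underside. Leave it.

How it is judged (in metres and radians):
On the way, in this order (a step that is already met when the one before it is completed fails the run):
1. the stop stands at its end block while the button is still held down (value of joint stop above 0.077 m and value of joint lock above 0.0015 m), for 0.1 s.
2. the button is let go and has sprung up, locking the stop at the end (value of joint stop above 0.077 m and value of joint lock below 0.001 m), for 0.2 s.
At the end, for the whole second after the job is handed in: The stop is within 3 mm of its end block with its button up (within 1 mm), and the core lies at rest in the V-trough with its end within 3 mm of the stop's pad (all of step 2 and y of core_center in the frame of stop_face between -0.063 and -0.057 m and x of core_center in the frame of jig between -0.005 and 0.005 m and z of core_center in the frame of jig between 0.044 and 0.054 m and linear speed of core below 0.01 m/s and velocity of joint stop below 0.005 m/s); the robot touches nothing.
It fails at once if the locked stop (or the jig) was forced: pushed with over 30 N while the button was up (contact force between the fingers and jig above 30 N and value of joint lock below 0.001 m).
It fails at once if the core was lifted out of its seat in the trough (z of core_center in the frame of jig above 0.06 m or z of core_center in the frame of jig below 0.04 m).
It fails at once if the core was gripped or crushed (contact force between the fingers and core above 25 N).
It fails at once if the tape measure, the marker or the carton was moved more than 2 cm (distance of any of tape_measure, marker, carton from where it was at the start of the episode above 0.02 m).
It also fails if it takes over 48 s, if anything falls off the work surface, if the arm or the gripper's body presses on something with over 40 N, if the wrist force passes 120 N, or if a joint passes its speed limit or range.

ROBOT

A 6-joint arm with a two-finger parallel gripper is mounted at the origin on a cart in front of the work surface, level with it; the furniture and walls round the work are solid. World frame = base frame: x ahead of the robot, y to its left, z up, the work surface at z = 0. Lengths are in mm, angles in degrees, forces in N, time in s.
With the tool pointing down it reaches from about 300 to 850 mm from the base axis. Payload 4.2 kg.
Tool frame: the origin (TCP) lies midway between the tips of the shut fingers; the grasp point (between the pads) lies 19 mm behind it (env.grasp_offset is the distance from the TCP to the grasp point, in mm); z points along the fingers, y is the line along which they close (so a half turn about z gives the same grasp; the last joint's range is limited). The gripper opens to 91 mm and grips with 3 to 60 N. Pads are 32 mm wide; open, the fingers measure 118 mm over their backs; the gripper's body (76 mm by 178 mm) begins 60 mm behind the grasp point.
Start: joints at [74.198, 18.312, 89.639, -0, 72.044, -1.146], TCP at [145.489, 556.309, 180.176] pointing down, gripper open.
Joint ranges: [-177.97, 177.97], [-48.28, 115.42], [12.27, 149.76], [-77.06, 257.06], [2.81, 150.46], [-146.56, 146.56]. Speed limits (degrees/s): [147.25, 147.25, 180, 180, 180, 180].

INTERFACE

Orientations are given as [roll, pitch, yaw] about the fixed x, y, z axes, in that order (R = Rz(yaw) Ry(pitch) Rx(roll)).
In Python, from workcell import env, optics gives the robot as it stands. The module is installed in compiled form; this text tells all that it offers.
- The arm moves only by the tool send_rows, never from a script. Its argument "targets" is a list that holds one entry, the list of rows, each a list of 7 numbers: the turn, a rotation vector about the world's x, y, z scaled (see below), then the shift along the world's x, y, z scaled (see below), then the closure, from -1 (fully open) to 1 (shut). In form: [[[rx, ry, rz, x, y, z, gripper], ...]]. A call has 1 to 12 rows; each row shifts and turns the commanded pose from where the row before left it; what a row does not reach is not made up. The controller multiplies each number of a shift by 0.2 m and each number of a turn by pi/2 rad. A row lasts 1/10 s, in which the tool goes at most 50 mm and 8.59 degrees, less where a joint would pass 70% of its speed; a pose out of reach is approached as far as the arm can. A call with a number of a shift or a turn outside -1 to 1 is refused whole. A call with a gripper value outside its range is refused whole. The fingers move at their own pace and stop on an object; "grip_force" is the grip in N (left out, the last holds). Time passes only in rows, so rows that do not move let the fingers close. It gives the time, the measured TCP pose, the force, the opening and the grip force at its end, in the units of the state.
- env.state(): the state, without advancing time (a new reading comes with each control period).
- optics.grab_frame(name): name is "scene" or "side" or "wrist"; returns (picture, depth): 384x512x3 uint8, red, green, blue; 384x512 float32, mm along the optical axis (not along the pixel's ray), 0 where there is no reading.
- optics.camera_info(name): a dict with "camera_matrix" (3x3 intrinsics, pixels), "k1" (the pictures are not rectified: a ray, as slopes to the right and down, at radius r is drawn at 1 + k1 r^2 times it, then the intrinsics apply), "R" (3x3) and "t" (3): a world point X has camera coordinates R X + t; the wrist camera has in their place "mount" (4x4, takes a point from camera to tool coordinates, whose origin is the TCP and whose axes are the flange's). Camera axes: x right, y down, z forward; pixel columns grow to the right and rows downward; lengths in mm; the calibration is good to about 2 mm. A picture is of the moment at which its call begins: read the wrist's pose just before it. camera_info takes no time and is no camera call.
- env.job_done(): hands the job in; it is judged then, once.
Trained networks look in the newest picture that a camera, given by its name, has taken for a name from the list of things; names that differ only in an ending like _2 or _b are one class to them, and where a whole thing is asked for, a point or a joint stands for the part that bears it (a point fixed in the world has none). Each returns a list of dicts, best first, with "conf" (0 to 1); they miss things now and then, are a little off and sometimes report something else, mostly with a low value. They report only what shows in the picture. A call takes as long as a camera call.
- optics.silhouettes(camera, name): "mask" (384x512 bool, what is visible of it) and "at" ([column, row] in pixels, amid what is visible of it).
- optics.place_of(camera, name): "at" ([column, row] in pixels: a listed point, or the origin of a listed thing).
The state is a dict: "time_s": time; "qpos": joint angles; "qvel": joint speeds; "effort": joint torques, N m; "ee_pos": TCP position; "ee_rot": TCP orientation; "force": force on the tool from outside, world axes, zero at the start; "torque": the same for the moment, N m; "gripper_width": finger opening in mm; "gripper_force": force on a finger pad.
Only numpy, scipy, OpenCV 4.12 (cv2) and the standard library are available. Lean on these libraries where they do the work, as an engineer would, in place of code of your own. Each camera call takes 0.05 s, during which the arm holds its last target. There are 200 camera calls.

## Working session

There is one attempt and no reset: what is moved stays moved. The work goes in short steps, Python scripts to look and compute and a tool call to move; the robot and the scene stay as the last step left them, time stands still between calls to the robot, and variables do not carry over. Pictures are saved under pics/ and viewed, at most 10 in all, crops included, and the job is handed in when it is done.

Besides the shell and the picture viewer there is one more tool, called after "Request:" as a command line: name --argument value ..., lists and objects as JSON in quotes. send_rows: Moves the arm, as the interface text tells. Its arguments: {"type":"object","properties":{"targets":{"type":"array"},"grip_force":{"type":"number"}},"required":["targets"]}

```bash
mkdir -p pics
cat > h.py <<'E'
import numpy as np, cv2
from scipy.spatial.transform import Rotation as Ro
from workcell import env, optics
def cam(name):
    c=optics.camera_info(name)
    K=np.array(c["camera_matrix"],float)
    if "R" in c: R=np.array(c["R"],float);t=np.array(c["t"],float).ravel();return K,c["k1"],R.T,-R.T@t
    s=env.state();T=np.array(c["mount"],float)
    Rt=Ro.from_euler("xyz",s["ee_rot"],degrees=True).as_matrix()
    return K,c["k1"],Rt@T[:3,:3],Rt@T[:3,3]+np.array(s["ee_pos"])
def ray(cm,px):
    K,k1,Rw,o=cm
    p=cv2.undistortPoints(np.array([[px]],float),K,np.array([k1,0,0,0,0.]))[0,0]
    return o,Rw@np.array([p[0],p[1],1.])
def atz(cm,px,z):
    o,d=ray(cm,px);return o+d*(z-o[2])/d[2]
def atd(cm,px,depth):
    o,d=ray(cm,px);return o+d*depth
E
cat > a.py <<'E'
from h import *
np.set_printoptions(precision=1,suppress=True)
print(env.state())
Z=dict(button_top=77,stop_face=49,core_center=49,trough_mid=22,saw_slot=73,end_block=64,jig=0,tape_measure=0,marker=0,carton=0)
for n in ("scene","side"):
    im,d=optics.grab_frame(n);cv2.imwrite(f"pics/{n}0.png",im[:,:,::-1]);cm=cam(n)
    print(n,cm[3])
    for k,z in Z.items():
        for r in optics.place_of(n,k)[:2]:
            print(k,round(r["conf"],2),np.array(r["at"]),atz(cm,r["at"],z))
E
python3 a.py
```

```text
{'time_s': 0.0, 'qpos': array([74.2, 18.4, 89.7,  0. , 72. , -1.1]), 'qvel': array([-0. , -0. ,  0.1, -0. , -0. , -0.1]), 'effort': array([  0. , -41.2, -23.2,   0.1,   0. ,  -0. ]), 'ee_pos': array([145.3, 555.7, 179.3]), 'ee_rot': array([-179.9,   -0. ,  165.3]), 'force': array([ 0.4, -0.1, -0.2]), 'torque': array([ 0.1,  0. , -0. ]), 'gripper_force': 0.0, 'gripper_width': 91.24940847871675}
scene [173.3 347.7 734.1]
button_top 0.53 [219.5 226.8] [575.6 109.4  77. ]
button_top 0.41 [184.8 261.7] [550.9 195.5  77. ]
stop_face 0.68 [260.7 247.8] [512.4  66.1  49. ]
core_center 0.74 [302.8 209.2] [533.7 -50.1  49. ]
core_center 0.34 [288.9 234.8] [504.2   8.3  49. ]
trough_mid 0.84 [289.1 226.4] [532.  -17.7  22. ]
saw_slot 0.57 [279.2 221.8] [524.4  16.3  73. ]
end_block 0.81 [186.  260.4] [559.4 189.5  64. ]
tape_measure 0.58 [298.4 303.3] [406.5  62.6   0. ]
tape_measure 0.2 [359.6 239.7] [ 437.6 -119.     0. ]
marker 0.87 [359.5 240.4] [ 436.6 -117.7    0. ]
carton 0.93 [238.5 170.2] [722.5 -35.5   0. ]
side [606.9 701.9 588.9]
button_top 0.66 [272.1 209.9] [563.5 111.5  77. ]
stop_face 0.94 [296.5 210.7] [506.7  82.   49. ]
core_center 0.73 [271.5 242.9] [566.7 180.8  49. ]
core_center 0.72 [283.1 173. ] [527.  -63.7  49. ]
trough_mid 0.82 [280.7 191.7] [534.4 -21.1  22. ]
saw_slot 0.78 [285.2 186.9] [529.4  26.   73. ]
end_block 0.73 [275.9 242.7] [559.1 194.7  64. ]
jig 0.55 [285.7 204.8] [522.4   3.5   0. ]
tape_measure 0.93 [335.7 216.8] [405.1  48.2   0. ]
marker 0.67 [309.7 178.1] [ 448.5 -109.5    0. ]
carton 0.85 [207.1 194.9] [720.6 -35.3   0. ]
```

View pics/scene0.png

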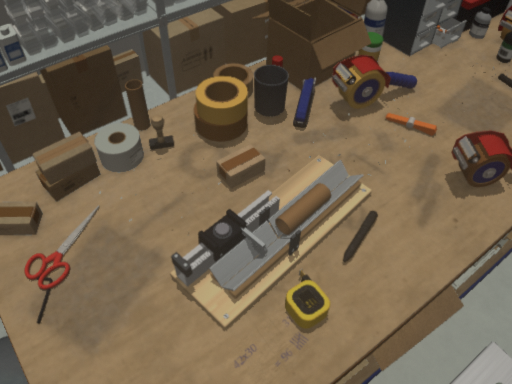

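View pics/side0.png

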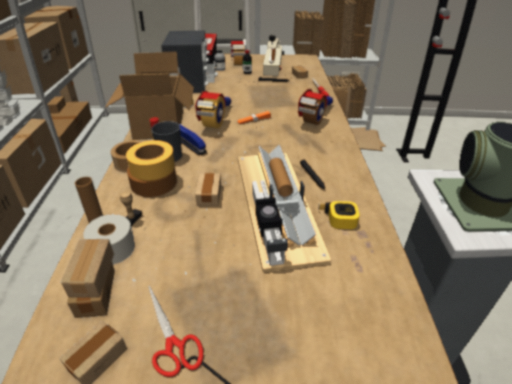

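The scene picture shows the jig: the button is near (222,230), the end block near (183,262), the core near (304,209) and the saw guides near (280,225). The networks agree with this to about 10 mm and put the jig's yaw at about 9°. Next I'll take a closer look with the wrist camera.

```bash
python3 -c "
from workcell import optics;print(optics.camera_info('wrist'))"
```

```text
{'camera_matrix': array([[331.84812691,   0.        , 252.35343551],
       [  0.        , 331.84812691, 190.98826186],
       [  0.        ,   0.        ,   1.        ]]), 'k1': -0.04198475839308576, 'mount': array([[ 5.24830373e-05, -9.66923657e-01, -2.55065951e-01,
         6.97890024e+01],
       [ 9.99999995e-01,  7.11985192e-05, -6.41422168e-05,
        -7.75864813e-01],
       [ 8.01809448e-05, -2.55065946e-01,  9.66923656e-01,
        -2.03843472e+02],
       [ 0.00000000e+00,  0.00000000e+00,  0.00000000e+00,
         1.00000000e+00]])}
```

Request:
send_rows --targets '[[[0,0,0.02,0.13,-0.15,0.05,1],[0,0,0.02,0.13,-0.15,0.05,1],[0,0,0.02,0.13,-0.15,0.05,1],[0,0,0.02,0.13,-0.15,0.05,1],[0,0,0.02,0.13,-0.15,0.05,1],[0,0,0.02,0.13,-0.15,0.05,1],[0,0,0.02,0.13,-0.15,0.05,1],[0,0,0.02,0.13,-0.15,0.05,1],[0,0,0.02,0.13,-0.15,0.05,1],[0,0,0.02,0.13,-0.15,0.05,1],[0,0,0.03,0.13,-0.15,0.05,1],[0,0,0.03,0.13,-0.15,0.05,1]]]'

```text
time_s: 2.3
ee_pos: [458.3, 194.9, 300.8]
ee_rot: [180.0, 0.0, -171.2]
force: [1.1, -0.2, 0.6]
gripper_width: 1.0
gripper_force: 0.0
```

Request:
send_rows --targets '[[[0,0,0,0.05,-0.16,0,1],[0,0,0,0.05,-0.16,0,1],[0,0,0,0.05,-0.16,0,1],[0,0,0,0.05,-0.16,0,1],[0,0,0,0,0,0,1]]]'

```text
time_s: 2.8
ee_pos: [498.3, 65.1, 300.0]
ee_rot: [-179.9, 0.0, -171.5]
force: [-0.6, 0.7, 0.5]
gripper_width: 0.2
gripper_force: 0.0
```

```bash
cat > b.py <<'E'
from h import *
from scipy.optimize import least_squares
np.set_printoptions(precision=1,suppress=True)
s=env.state();print(s["ee_pos"],s["ee_rot"],s["time_s"])
Z=dict(button_top=77,stop_face=49,core_center=49,trough_mid=22,saw_slot=73,end_block=64,jig=0)
cm=cam("wrist");im,d=optics.grab_frame("wrist");cv2.imwrite("pics/w1.png",im[:,:,::-1])
P={}
for k,z in Z.items():
    for i,r in enumerate(optics.place_of("wrist",k)[:2]):
        a=np.array(r["at"]);p=atz(cm,a,z);q=atd(cm,a,d[int(a[1]),int(a[0])])
        if i==0:P[k]=p
        print(k,round(r["conf"],2),a,p,"depth pt",q)
J=dict(trough_mid=(0,-17),saw_slot=(0,20),end_block=(60,189),jig=(0,0))
def R(a):return np.array([[np.cos(a),-np.sin(a)],[np.sin(a),np.cos(a)]])
ks=[k for k in J if k in P]
f=lambda v:np.concatenate([P[k][:2]-v[:2]-R(v[2])@np.array(J[k]) for k in ks])
v=least_squares(f,[530,0,.16],loss="soft_l1",f_scale=4).x
print("jig",v[:2],np.degrees(v[2]),"res",ks,f(v))
for k in P: print(k,R(v[2]).T@(P[k][:2]-v[:2]))
E
python3 b.py
```

```text
[498.3  65.1 300. ] [-179.9    0.  -171.5] 2.8
button_top 0.64 [274.3 216.5] [571.5 104.3  77. ] depth pt [571.8 104.4  76.3]
stop_face 0.57 [250.1 174.9] [525.2  64.   49. ] depth pt [521.7  63.6  65.9]
core_center 0.9 [166.6 169.1] [534.3 -52.7  49. ] depth pt [530.5 -48.9  65.4]
core_center 0.17 [212.9 172.1] [529.  12.  49.] depth pt [533.8  10.   27. ]
trough_mid 0.6 [189.  166.1] [531.1 -26.5  22. ] depth pt [522.2 -19.5  64. ]
saw_slot 0.85 [209.3 176. ] [529.6  10.1  73. ] depth pt [538.2   6.3  36.2]
end_block 0.93 [333.6 215.6] [562.3 187.9  64. ] depth pt [565.5 191.1  53.3]
jig 0.95 [204.7 166.6] [533.   -6.1   0. ] depth pt [519.8   1.5  64. ]
jig [531.5  -8.4] 8.595077185647257 res ['trough_mid', 'saw_slot', 'end_block', 'jig'] [-2.9 -1.3  1.2 -1.3 -0.2  0.4  1.5  2.3]
button_top [ 56.5 105.5]
stop_face [ 4.7 72.5]
core_center [ -3.8 -44.2]
trough_mid [ -3.  -17.8]
saw_slot [ 1.  18.5]
end_block [ 59.8 189.5]
jig [1.9 2.1]
```

View pics/w1.png

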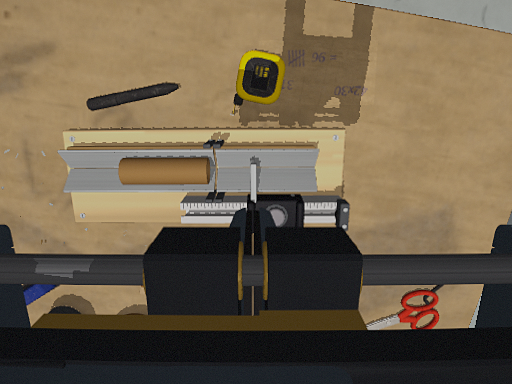

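The wrist view shows the core at (165,171), the saw guides at (214,172), the pad's arm at (253,180), the button at (276,216) and the end block at (343,214). The jig pose fits to 3 mm: origin (531.5,-8.4), yaw 8.6°. The stop is about 40 mm short of its end. I'll go over the button now.

Request:
send_rows --targets '[[[0,0,0,0.075,0.04,-0.2,1],[0,0,0,0.075,0.04,-0.2,1],[0,0,0,0.075,0.04,-0.2,1],[0,0,0,0.075,0.04,-0.2,1],[0,0,0,0.07,0.035,-0.2,1],[0,0,0,0,0,0,1],[0,0,0,0,0,0,1]]]'

```text
time_s: 3.9
ee_pos: [571.1, 107.7, 100.0]
ee_rot: [-180.0, -0.1, -171.2]
force: [-0.2, -0.1, -0.3]
gripper_width: 0.5
gripper_force: 0.0
```

```bash
cat > c.py <<'E'
from h import *
np.set_printoptions(precision=1,suppress=True)
s=env.state();print(s["ee_pos"],s["force"])
for n in ("scene","side"):
    cm=cam(n);im,d=optics.grab_frame(n);cv2.imwrite(f"pics/{n}1.png",cv2.resize(im[120:300,130:380,::-1],None,fx=3,fy=3))
    for k,z in dict(button_top=77,stop_face=49,end_block=64).items():
        for r in optics.place_of(n,k)[:1]: print(n,k,r["conf"],atz(cm,r["at"],z))
E
python3 c.py
```

```text
[571.1 107.7 100. ] [-0.2 -0.1 -0.3]
scene button_top 0.44 [576.3 105.6  77. ]
scene stop_face 0.94 [512.3  66.8  49. ]
scene end_block 0.64 [564.5 189.8  64. ]
side stop_face 0.88 [509.9  75.2  49. ]
side end_block 0.84 [561.3 190.9  64. ]
```

View pics/scene1.png

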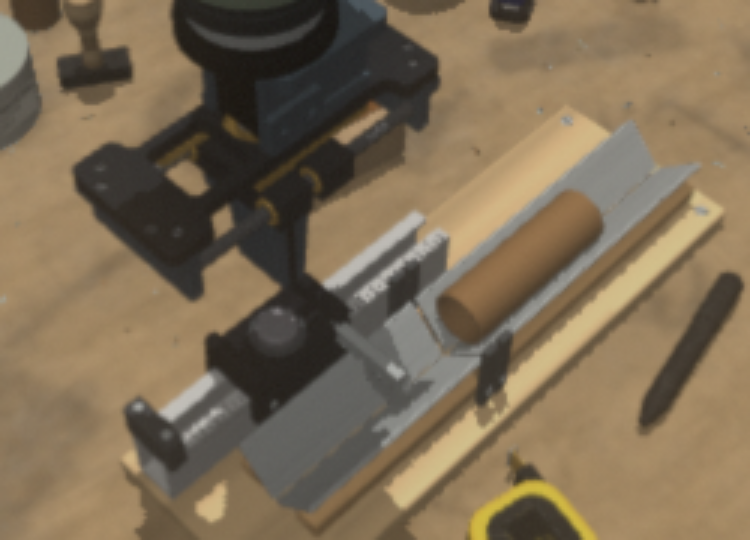

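The crop shows the shut fingertips above the button: tips at about (295,282), button at about (278,327). I'll check the lateral offset numerically.

```bash
python3 -c "
from h import *
cm=cam('scene')
print(atz(cm,[130+278/3,120+327/3],77))
c=optics.camera_info('scene')
R=np.array(c['R'])
for z in (77,100):
  p,_=cv2.projectPoints(np.array([[571.1,107.7,z]]),R,np.array(c['t'],float).reshape(3,1),np.array(c['camera_matrix']),np.array([c['k1'],0,0,0,0.]));print((p[0,0]-[130,120])*3)
"
```

```text
[568.48144984 107.60449091  77.        ]
[275.32105394 324.09689738]
[273.72770506 300.76256401]
```

```bash
cat > e.py <<'E'
from h import *
np.set_printoptions(precision=1,suppress=True)
s=env.state();print(s["ee_pos"])
for n in ("scene","side"):
    cm=cam(n);im,d=optics.grab_frame(n)
    v,u=np.mgrid[0:384,0:512]
    p=cv2.undistortPoints(np.stack([u,v],-1).reshape(-1,1,2).astype(float),cm[0],np.array([cm[1],0,0,0,0.]))[:,0]
    X=(np.c_[p,np.ones(len(p))]*d.reshape(-1,1))@cm[2].T+cm[3]
    X=X.reshape(384,512,3)
    near=(np.hypot(X[...,0]-571,X[...,1]-106)<45)&(d>0)
    for lo,hi in ((70,75),(75,79),(79,85),(85,95),(95,105),(105,115),(115,130),(130,150)):
        m=near&(X[...,2]>lo)&(X[...,2]<hi)
        if m.sum(): print(n,lo,hi,m.sum(),X[m].min(0),X[m].max(0),np.median(X[m],0))
    if n=="scene": cv2.imwrite("pics/s2.png",cv2.resize(im[170:270,170:290,::-1],None,fx=6,fy=6,interpolation=cv2.INTER_CUBIC))
E
python3 e.py
```

```text
[571.8 107.2 101.4]
scene 70 75 153 [543.4  69.4  70. ] [593.8 148.5  74.9] [566.2 108.4  72.7]
scene 75 79 279 [544.4  66.9  75. ] [593.6 148.9  79. ] [569.6 109.8  77.1]
scene 79 85 59 [545.6  70.3  79. ] [591.4 146.   81.4] [569.4 139.   79.7]
scene 130 150 91 [553.5  95.8 133.4] [588.  119.5 150. ] [556.9 112.3 143.4]
side 70 75 123 [544.1  74.5  70. ] [599.5 149.2  75. ] [572.3 115.   72.6]
side 75 79 167 [544.3  68.7  75. ] [599.5 149.1  78.9] [571.9 108.5  76.9]
side 79 85 68 [548.6  70.8  79. ] [595.1 149.2  82.1] [569.3 139.3  79.7]
side 130 150 98 [553.9 104.1 133.8] [590.1 121.8 149.9] [572.3 116.  143.5]
```

View pics/s2.png

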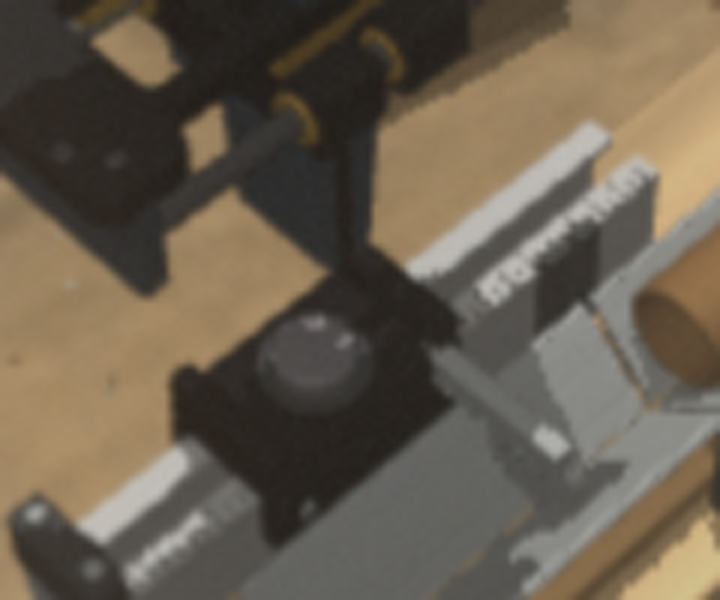

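The crop shows the fingertips ending at about (340,272), well clear of the button, and depth puts them at z≈133 although the TCP reads 101. I have to settle this before going down.

```bash
cat > e2.py <<'E'
from h import *
np.set_printoptions(precision=1,suppress=True)
s=env.state();print(s["ee_pos"],s["gripper_width"],s["qpos"])
def cloud(n):
    cm=cam(n);im,d=optics.grab_frame(n)
    v,u=np.mgrid[0:384,0:512]
    p=cv2.undistortPoints(np.stack([u,v],-1).reshape(-1,1,2).astype(float),cm[0],np.array([cm[1],0,0,0,0.]))[:,0]
    return ((np.c_[p,np.ones(len(p))]*d.reshape(-1,1))@cm[2].T+cm[3]).reshape(384,512,3),d
for n in ("scene","side","wrist"):
    X,d=cloud(n)
    near=(abs(X[...,0]-571)<60)&(abs(X[...,1]-106)<110)&(d>0)
    for lo in range(100,260,10):
        m=near&(X[...,2]>lo)&(X[...,2]<lo+10)
        if m.sum()>3: print(n,lo,m.sum(),np.percentile(X[m],2,axis=0)[:2],np.percentile(X[m],98,axis=0)[:2])
E
python3 e2.py
```

```text
[571.6 107.2 100.8] 0.49138692765480585 [  9.5  22.3  95.6   0.   62.  -89.2]
scene 130 21 [554.   97.5] [569.1 116.3]
scene 140 76 [553.5  96.7] [585.6 119.1]
scene 150 69 [552.7  96.1] [579.5 119. ]
scene 160 76 [553.   95.2] [580.2 119.9]
scene 170 77 [552.5  93.3] [584.6 121.4]
scene 180 42 [552.6  94.8] [584.3 121.7]
scene 190 4 [552.1 117.9] [558.3 118.5]
scene 200 10 [556.8 129.2] [587.4 134.7]
scene 210 219 [523.3  24.9] [592.4 192. ]
scene 220 564 [523.1  28.5] [593.2 185.5]
scene 230 649 [522.8  25.3] [587.5 195.7]
scene 240 535 [522.2  20.8] [587.9 197.9]
scene 250 1977 [524.2  19.6] [592.9 196.5]
side 130 26 [556.8 104.2] [590.  118.7]
side 140 71 [554.1 104.1] [590.  120.3]
side 150 68 [554.7 114.8] [588.4 120.5]
side 210 186 [524.6  38.1] [618.7 193.1]
side 220 312 [525.4  38.6] [618.6 193. ]
side 230 403 [527.   39.5] [616.6 198. ]
side 240 333 [524.2  49.8] [617.1 199.6]
side 250 892 [526.4  36.6] [616.3 198.9]
wrist 130 83 [554.2  96. ] [557.5 110.6]
wrist 140 223 [554.1  94.6] [557.5 112.5]
wrist 150 301 [554.   93.6] [557.6 113.2]
wrist 160 219 [554.1  94.5] [557.6 111.7]
wrist 170 213 [554.5  98.7] [557.7 108.1]
wrist 180 571 [555.9 100.3] [582.9 110. ]
wrist 190 102 [567.7 101.8] [581.6 110. ]
wrist 200 29 [564.9 101.4] [571.  108.9]
wrist 210 3183 [525.4  28. ] [579.3 177.8]
wrist 220 12393 [530.8  32.2] [568.  176.3]
wrist 230 16343 [532.3  56.3] [554.3 140.8]
wrist 240 11858 [539.9  53.2] [555.7 152.6]
wrist 250 19011 [540.6  57.1] [555.2 149.5]
```

All three cameras agree that the fingertips, and the gripper body too, sit about 32 mm behind the nominal TCP. The button height (77) reads correctly in all of them. So I'll descend guarded, in small steps with force checks. First to z=82, which is clear under either reading.

Request:
send_rows --targets '[[[0,0,0,0,0,-0.045,1],[0,0,0,0,0,-0.045,1],[0,0,0,0,0,-0.01,1],[0,0,0,0,0,-0.01,1],[0,0,0,0,0,-0.01,1],[0,0,0,0,0,-0.01,1],[0,0,0,0,0,0,1]]]'

```text
time_s: 5.25
ee_pos: [571.4, 107.3, 74.0]
ee_rot: [180.0, -0.0, -171.3]
force: [0.4, -0.5, 0.5]
gripper_width: 0.4
gripper_force: 0.0
```

Request:
send_rows --targets '[[[0,0,0,0,0,-0.01,1],[0,0,0,0,0,-0.01,1],[0,0,0,0,0,-0.02,1],[0,0,0,0,0,-0.02,1],[0,0,0,0,0,-0.02,1],[0,0,0,0,0,-0.02,1],[0,0,0,0,0,-0.01,1],[0,0,0,0,0,0,1]]]'

```text
time_s: 6.05
ee_pos: [571.2, 107.2, 51.7]
ee_rot: [180.0, -0.0, -171.3]
force: [-0.3, 0.2, 0.5]
gripper_width: 0.6
gripper_force: 0.0
```

```bash
cat > f.py <<'E'
from e2 import *
for n in ("scene","side"):
    X,d=cloud(n)
    m=(abs(X[...,0]-571)<25)&(abs(X[...,1]-107)<25)&(d>0)&(X[...,2]<140)
    print(n,np.histogram(X[m][:,2],np.arange(66,140,4)))
E
sed -i '/^for n/,$d' e2.py; python3 f.py
```

```text
[571.2 107.2  51.7] 0.5750814383630362 [  9.5  25.1  99.1   0.   55.9 -89.3]
scene (array([293,  43,  50,   0,   3,  13,  22,  22,  28,  20,  25,  25,  26,
        25,  25,  24,  15,   6]), array([ 66,  70,  74,  78,  82,  86,  90,  94,  98, 102, 106, 110, 114,
       118, 122, 126, 130, 134, 138]))
side (array([130,  40,  57,   0,   4,  16,  17,  26,  21,  13,   0,   0,   0,
         0,   0,   0,   0,   0]), array([ 66,  70,  74,  78,  82,  86,  90,  94,  98, 102, 106, 110, 114,
       118, 122, 126, 130, 134, 138]))
```

The tips are at z≈83–84, so the 32 mm offset holds. Now 1 mm steps down to contact.

Request:
send_rows --targets '[[[0,0,0,0,0,-0.01,1],[0,0,0,0,0,-0.01,1],[0,0,0,0,0,-0.005,1],[0,0,0,0,0,-0.005,1],[0,0,0,0,0,-0.005,1],[0,0,0,0,0,0,1]]]'

```text
time_s: 6.75
ee_pos: [571.4, 107.3, 45.0]
ee_rot: [180.0, -0.0, -171.3]
force: [0.2, 0.3, -0.4]
gripper_width: 0.4
gripper_force: 0.0
```

Request:
send_rows --targets '[[[0,0,0,0,0,-0.005,1],[0,0,0,0,0,-0.005,1],[0,0,0,0,0,0,1]]]'

```text
time_s: 7.05
ee_pos: [571.6, 107.3, 43.5]
ee_rot: [180.0, 0.0, -171.3]
force: [-1.6, -0.2, 1.6]
gripper_width: 0.3
gripper_force: 0.5
```

Request:
send_rows --targets '[[[0,0,0,0,0,-0.005,1],[0,0,0,0,0,-0.005,1],[0,0,0,0,0,-0.005,1],[0,0,0,0,0,0,1]]]'

```text
time_s: 7.45
ee_pos: [571.6, 107.3, 40.5]
ee_rot: [180.0, 0.0, -171.3]
force: [-1.8, -1.1, 5.2]
gripper_width: 0.0
gripper_force: 2.8
```

Request:
send_rows --targets '[[[0,0,0,0,0,-0.005,1],[0,0,0,0,0,-0.005,1],[0,0,0,0,0,-0.005,1],[0,0,0,0,0,0,1]]]'

```text
time_s: 7.85
ee_pos: [571.7, 107.3, 38.4]
ee_rot: [180.0, 0.0, -171.3]
force: [-2.7, 0.2, 10.8]
gripper_width: 0.2
gripper_force: 5.3
```

The button is fully down (10.8 N against the 7 N spring). Now I slide along the rail.

Request:
send_rows --targets '[[[0,0,0,-0.0015,0.01,0,1],[0,0,0,-0.0015,0.01,0,1],[0,0,0,-0.0015,0.01,0,1],[0,0,0,-0.0015,0.01,0,1],[0,0,0,-0.0015,0.01,0,1]]]'

```text
time_s: 8.35
ee_pos: [570.2, 116.9, 38.4]
ee_rot: [-180.0, 0.0, -171.2]
force: [-3.0, -2.2, 10.1]
gripper_width: 0.4
gripper_force: 5.2
```

Request:
send_rows --targets '[[[0,0,0,-0.002,0.013,0,1],[0,0,0,-0.002,0.013,0,1],[0,0,0,-0.002,0.013,0,1],[0,0,0,-0.002,0.013,0,1],[0,0,0,-0.002,0.013,0,1],[0,0,0,-0.002,0.013,0,1],[0,0,0,-0.002,0.013,0,1],[0,0,0,-0.002,0.013,0,1],[0,0,0,-0.002,0.013,0,1],[0,0,0,0,0,0,1]]]'

```text
time_s: 9.35
ee_pos: [566.6, 140.8, 38.4]
ee_rot: [-180.0, 0.1, -171.2]
force: [-1.9, -0.9, 9.7]
gripper_width: 0.4
gripper_force: 5.2
```

Request:
send_rows --targets '[[[0,0,0,-0.0015,0.01,0,1],[0,0,0,-0.0015,0.01,0,1],[0,0,0,-0.0015,0.01,0,1],[0,0,0,-0.0015,0.01,0,1],[0,0,0,-0.0015,0.01,0,1]]]'

```text
time_s: 9.85
ee_pos: [565.1, 150.4, 38.4]
ee_rot: [-180.0, 0.0, -171.2]
force: [-3.1, -2.0, 10.8]
gripper_width: 0.5
gripper_force: 5.2
```

```bash
cat > g.py <<'E'
from h import *
import sys
np.set_printoptions(precision=1,suppress=True)
v=np.array([531.5,-8.4]);a=np.radians(8.6);R=np.array([[np.cos(a),-np.sin(a)],[np.sin(a),np.cos(a)]])
for n in ("scene","side"):
    cm=cam(n);im,d=optics.grab_frame(n);cv2.imwrite(f"pics/{n}{sys.argv[1]}.png",cv2.resize(im[120:300,130:380,::-1],None,fx=3,fy=3))
    for k,z in dict(button_top=77,stop_face=49,core_center=49,end_block=64).items():
        for r in optics.place_of(n,k)[:1]: print(n,k,r["conf"],R.T@(atz(cm,r["at"],z)[:2]-v))
s=env.state();print(s["ee_pos"],s["force"],R.T@(s["ee_pos"][:2]-v))
E
python3 g.py 3
```

```text
scene button_top 0.49 [ 54.4 149.6]
scene stop_face 0.58 [-11.1 119.3]
scene core_center 0.76 [ -6.8 -34.9]
scene end_block 0.9 [ 58.1 191.6]
side button_top 0.38 [ 53.3 164.4]
side stop_face 0.62 [-12.1 128.8]
side end_block 0.81 [ 64.6 192.4]
[565.1 150.7  38.4] [-2.9 -0.8  9.1] [ 57.  152.3]
```

View pics/scene3.png

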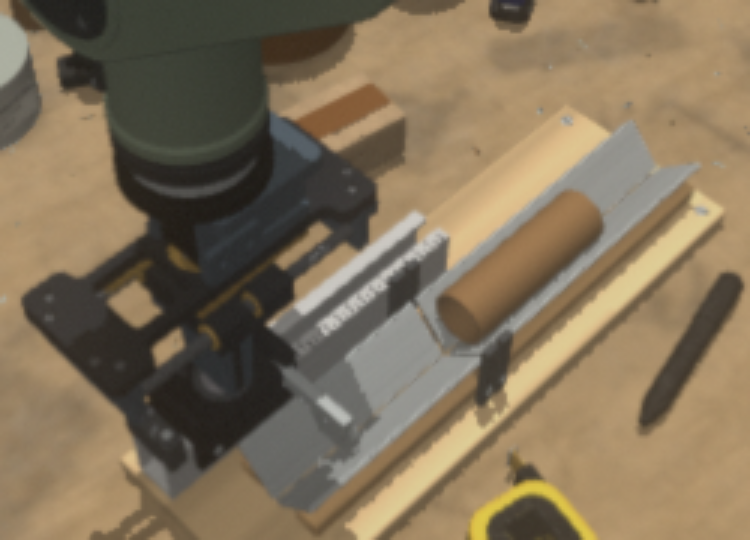

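The stop has moved with the fingers: the pad is now at about (345,415), and the carriage is at or almost at the end block (155,445). I push on a little to confirm from the force.

Request:
send_rows --targets '[[[0,0,0,-0.0008,0.005,0,1],[0,0,0,-0.0008,0.005,0,1],[0,0,0,-0.0008,0.005,0,1]]]'

```text
time_s: 10.65
ee_pos: [564.8, 152.6, 38.4]
ee_rot: [-179.9, 0.0, -171.2]
force: [-1.7, -6.3, 10.1]
gripper_width: 0.3
gripper_force: 5.3
```

Request:
send_rows --targets '[[[0,0,0,-0.0008,0.005,0,1],[0,0,0,-0.0008,0.005,0,1],[0,0,0,-0.0008,0.005,0,1],[0,0,0,0,0,0,1]]]'

```text
time_s: 11.05
ee_pos: [565.1, 155.1, 38.4]
ee_rot: [-179.8, 0.1, -171.2]
force: [-0.5, -5.0, 8.9]
gripper_width: 0.3
gripper_force: 4.7
```

```bash
cat > k.py <<'E'
from e2 import *
v=np.array([531.5,-8.4]);a=np.radians(8.6);R=np.array([[np.cos(a),-np.sin(a)],[np.sin(a),np.cos(a)]])
for n in ("scene","side"):
    X,d=cloud(n);q=(X[...,:2]-v)@R
    for nm,x0,x1,z0,z1,y0,y1 in (("pad+arm",-15,25,45,75,45,170),("shoulders/block",40,80,74,90,90,210),("core",-22,22,58,70,-140,30)):
        m=(d>0)&(q[...,0]>x0)&(q[...,0]<x1)&(X[...,2]>z0)&(X[...,2]<z1)&(q[...,1]>y0)&(q[...,1]<y1)
        h,e=np.histogram(q[m][:,1],np.arange(y0,y1+4,4));print(n,nm,[(int(b),int(c)) for b,c in zip(e,h) if c])
E
python3 k.py
```

```text
[565.1 155.1  38.4] 0.3009610800377769 [ 14.3  26.2  99.5  -0.2  54.2 -84.3]
scene pad+arm [(45, 5), (49, 5), (53, 3), (57, 8), (61, 4), (65, 3), (69, 6), (73, 5), (77, 4), (81, 5), (85, 5), (89, 4), (93, 6), (97, 8), (101, 4), (105, 3), (109, 3), (117, 13), (121, 48), (125, 106), (129, 5), (133, 6), (137, 7), (141, 6), (145, 5), (149, 6), (153, 7), (157, 7), (161, 6), (165, 5)]
scene shoulders/block [(114, 11), (118, 23), (122, 41), (126, 5), (146, 6), (150, 14), (154, 7), (158, 6), (162, 11), (166, 35), (182, 28), (186, 37), (190, 44), (194, 14), (198, 38), (202, 33), (206, 18)]
scene core [(-108, 6), (-104, 24), (-100, 27), (-96, 27), (-92, 26), (-88, 26), (-84, 29), (-80, 26), (-76, 31), (-72, 27), (-68, 27), (-64, 28), (-60, 29), (-56, 24), (-52, 28), (-48, 28), (-44, 34), (-40, 23), (-36, 31), (-32, 31), (-28, 28), (-24, 30), (-20, 31), (-16, 28), (-12, 31), (-8, 31), (-4, 32), (0, 29), (4, 29), (8, 33), (12, 33), (16, 1)]
side pad+arm [(129, 1), (133, 2), (137, 2), (141, 2), (145, 1), (149, 3), (153, 1), (157, 3), (161, 1), (165, 2), (169, 1)]
side shoulders/block [(114, 1), (118, 5), (122, 5), (158, 1), (162, 18), (166, 11), (182, 14), (186, 30), (190, 56), (194, 9), (198, 26), (202, 32), (206, 30)]
side core []
```

The carriage now spans y≈114–190, against the block face at 189. The pad face is at about 116, and the side force has risen from 2 N to about 6 N. It is at the end, so I release straight up.

Request:
send_rows --targets '[[[0,0,0,0,0,0.01,1],[0,0,0,0,0,0.01,1],[0,0,0,0,0,0.02,1],[0,0,0,0,0,0.04,1],[0,0,0,0,0,0.15,1],[0,0,0,0,0,0.2,1],[0,0,0,0,0,0.1,1]]]'

```text
time_s: 11.85
ee_pos: [565.1, 157.4, 146.3]
ee_rot: [179.9, 0.2, -171.2]
force: [0.9, -0.9, 0.6]
gripper_width: 0.4
gripper_force: 0.0
```

```bash
python3 k.py; python3 g.py 4
```

```text
[565.1 157.4 146.3] 0.3556732803039 [ 14.4  20.5  91.4   0.   67.9 -84.3]
scene pad+arm [(45, 3), (49, 4), (53, 5), (57, 6), (61, 3), (65, 7), (69, 4), (73, 4), (77, 4), (81, 6), (85, 3), (89, 3), (93, 4), (97, 7), (101, 5), (105, 6), (109, 3), (117, 6), (121, 56), (125, 106), (129, 4), (133, 3), (137, 3), (141, 3), (145, 7), (149, 6), (153, 5), (157, 6), (161, 4), (165, 5)]
scene shoulders/block [(114, 17), (118, 42), (122, 52), (126, 5), (138, 2), (142, 14), (146, 23), (150, 25), (154, 22), (158, 24), (162, 20), (166, 1), (182, 30), (186, 46), (190, 50), (194, 15), (198, 38), (202, 47), (206, 24)]
scene core [(-108, 6), (-104, 21), (-100, 32), (-96, 26), (-92, 23), (-88, 31), (-84, 26), (-80, 26), (-76, 28), (-72, 28), (-68, 26), (-64, 26), (-60, 23), (-56, 29), (-52, 29), (-48, 30), (-44, 32), (-40, 25), (-36, 28), (-32, 31), (-28, 32), (-24, 26), (-20, 33), (-16, 27), (-12, 34), (-8, 28), (-4, 29), (0, 31), (4, 31), (8, 34), (12, 33)]
side pad+arm [(45, 1), (49, 2), (53, 2), (57, 2), (65, 2), (69, 1), (73, 1), (77, 1), (81, 3), (85, 1), (89, 1), (93, 1), (97, 1), (117, 6), (121, 43), (125, 103), (129, 10), (133, 3), (137, 3), (141, 1), (145, 1), (149, 3), (153, 1), (157, 2), (161, 3), (165, 2), (169, 1)]
side shoulders/block [(114, 9), (118, 19), (122, 48), (126, 9), (142, 5), (146, 15), (150, 16), (154, 16), (158, 17), (162, 14), (166, 3), (182, 13), (186, 30), (190, 54), (194, 9), (198, 27), (202, 29), (206, 34)]
side core [(-36, 1), (-28, 4), (-24, 3), (-20, 3), (-16, 3), (-12, 3), (-8, 6), (-4, 6), (0, 3), (4, 8), (8, 9), (12, 19)]
scene button_top 0.49 [ 64.3 154.9]
scene stop_face 0.6 [ -5.2 121. ]
scene core_center 0.59 [ -4.8 122.5]
scene end_block 0.95 [ 59.1 192.6]
side button_top 0.44 [ 54.5 162.1]
side stop_face 0.98 [ -6.9 130.9]
side core_center 0.67 [-13.5 -49.5]
side end_block 0.75 [ 55.8 202.2]
[563.7 156.6 142.5] [-0.3 -0.2 -0.2] [ 56.5 158.4]
```

The button is back up (top at 74 or above), and the carriage is against the block with no gap. Next I measure the core's axis precisely before going behind its free end.

Request:
send_rows --targets '[[[0,0,0,0,-0.2,0.05,1],[0,0,0,0,-0.2,0,1],[0,0,0,0,-0.2,0,1],[0,0,0,0,-0.2,0,1],[0,0,0,-0.01,-0.2,0,1],[0,0,0,-0.02,-0.2,0,1],[0,0,0,-0.02,-0.2,0,1],[0,0,0,0,-0.18,0,1],[0,0,0,0,0,0,1]]]'

```text
time_s: 13.35
ee_pos: [553.7, -163.4, 152.9]
ee_rot: [-179.9, -0.0, -171.5]
force: [-0.1, 0.4, 0.3]
gripper_width: 0.7
gripper_force: 0.0
```

```bash
cat > m.py <<'E'
from e2 import *
v=np.array([531.5,-8.4]);a=np.radians(8.6);R=np.array([[np.cos(a),-np.sin(a)],[np.sin(a),np.cos(a)]])
for n in ("scene","side","wrist"):
    X,d=cloud(n);q=(X[...,:2]-v)@R
    m=(d>0)&(abs(q[...,0])<25)&(X[...,2]>57)&(X[...,2]<72)&(q[...,1]>-140)&(q[...,1]<25)&(abs(q[...,1]-20)>16)
    P=np.c_[q[m],X[m][:,2]]
    if len(P)<50: print(n,len(P));continue
    from scipy.optimize import least_squares
    f=lambda p:np.hypot(P[:,0]-p[0]-p[1]*(P[:,1]+45),P[:,2]-p[2])-19
    r=least_squares(f,[0,0,49],loss="soft_l1",f_scale=1.5);print(n,len(P),r.x*[1,1000,1],np.percentile(P[:,1],[.5,99.5]))
s=env.state();print(R.T@(s["ee_pos"][:2]-v),s["ee_pos"])
E
python3 m.py
```

```text
[ 553.7 -163.4  152.9] 0.7231530042261227 [ -17.5   19.5   91.9   -0.1   68.6 -116. ]
scene 788 [-2.7 -3.9 47.7] [-104.6    3. ]
side 330 [-2.7 -3.4 48.4] [-103.9    3.2]
wrist 4080 [-1.8 -1.8 48. ] [-106.     3.3]
[  -0.5 -152.1] [ 553.8 -158.9  152.9]
```

The core's axis lies about 2 mm to the -x side of my fit. Its free end is at y≈-106 and the fingers are at y≈-152. I descend behind it to a tip height of about 46 mm, which is TCP z 13.

Request:
send_rows --targets '[[[0,0,0,-0.01,0,-0.15,1],[0,0,0,0,0,-0.2,1],[0,0,0,0,0,-0.15,1],[0,0,0,0,0,-0.1,1],[0,0,0,0,0,-0.05,1],[0,0,0,0,0,-0.03,1],[0,0,0,0,0,-0.02,1],[0,0,0,0,0,0,1],[0,0,0,0,0,0,1]]]'

```text
time_s: 14.4
ee_pos: [552.6, -159.4, 14.1]
ee_rot: [-180.0, 0.1, -171.2]
force: [-0.3, 0.3, 0.1]
gripper_width: 0.4
gripper_force: 0.0
```

```bash
python3 m.py; python3 -c "
from h import *
im,_=optics.grab_frame('scene');cv2.imwrite('pics/s5.png',cv2.resize(im[100:300,170:400,::-1],None,fx=3,fy=3))"
```

```text
[ 552.6 -159.4   14.1] 0.3638871580280615 [ -17.2   27.   102.5    0.    50.5 -116. ]
scene 792 [-2.7 -2.  47.7] [-104.6    2.9]
side 332 [-2.9  0.6 48.5] [-139.2    3.6]
wrist 6075 [-1.9  1.2 48.1] [-106.2  -21.3]
[  -1.9 -152.5] [ 552.4 -159.5   13.9]
```

View pics/s5.png

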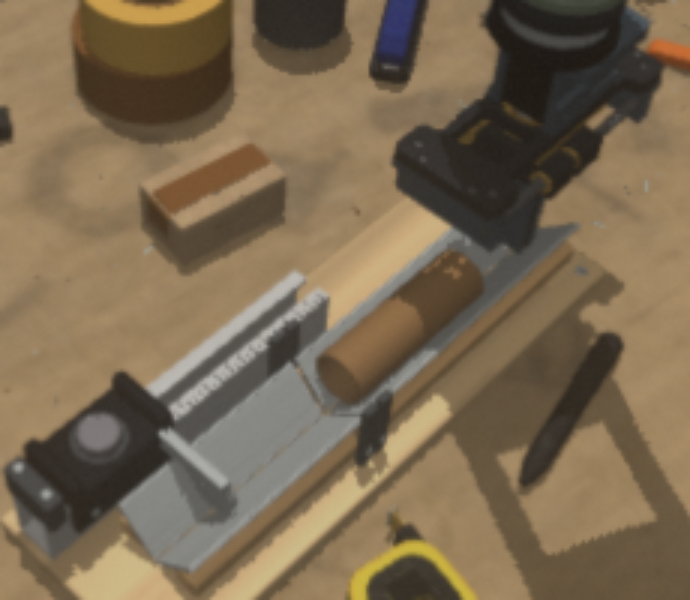

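The picture shows the stop against its end block with the button up at (100,435). The core is seated between (340,375) and (460,280), with the fingers behind it. Next I approach and push slowly.

Request:
send_rows --targets '[[[0,0,0,-0.003,0.02,0,1],[0,0,0,-0.003,0.02,0,1],[0,0,0,-0.003,0.02,0,1],[0,0,0,-0.003,0.02,0,1],[0,0,0,-0.003,0.02,0,1],[0,0,0,-0.003,0.02,0,1],[0,0,0,-0.0023,0.015,0,1],[0,0,0,-0.0023,0.015,0,1],[0,0,0,-0.0023,0.015,0,1],[0,0,0,-0.0023,0.015,0,1],[0,0,0,-0.0023,0.015,0,1],[0,0,0,-0.0023,0.015,0,1]]]'

```text
time_s: 15.8
ee_pos: [545.6, -117.1, 13.2]
ee_rot: [-180.0, 0.0, -171.3]
force: [0.0, -0.3, 0.5]
gripper_width: 0.2
gripper_force: 0.1
```

```bash
python3 m.py
```

```text
[ 545.6 -117.1   13.2] 0.18461488124659717 [ -13.3   25.8  104.8    0.    49.4 -112. ]
scene 680 [-2.9 17.6 47.8] [-116.7    3.4]
side 353 [ -2.7 -14.7  48.6] [-113.3    3.4]
wrist 6437 [-2.1 15.1 48.2] [-119.1    3.5]
[  -2.4 -109.6] [ 545.5 -117.1   13.2]
```

Request:
send_rows --targets '[[[0,0,0,-0.003,0.02,0,1],[0,0,0,-0.003,0.02,0,1],[0,0,0,-0.003,0.02,0,1],[0,0,0,-0.003,0.02,0,1],[0,0,0,-0.003,0.02,0,1],[0,0,0,-0.003,0.02,0,1],[0,0,0,-0.003,0.02,0,1],[0,0,0,-0.003,0.02,0,1],[0,0,0,-0.003,0.02,0,1],[0,0,0,-0.003,0.02,0,1],[0,0,0,-0.003,0.02,0,1],[0,0,0,-0.003,0.02,0,1]]]'

```text
time_s: 17.15
ee_pos: [538.4, -69.0, 13.2]
ee_rot: [180.0, 0.0, -171.3]
force: [-0.2, -0.1, -0.4]
gripper_width: 0.2
gripper_force: 0.2
```

```bash
cat > n.py <<'E'
from e2 import *
v=np.array([531.5,-8.4]);a=np.radians(8.6);R=np.array([[np.cos(a),-np.sin(a)],[np.sin(a),np.cos(a)]])
for n in ("scene","side"):
    X,d=cloud(n);q=(X[...,:2]-v)@R
    m=(d>0)&(abs(q[...,0]+2)<10)&(X[...,2]>58)&(X[...,2]<72)&(q[...,1]>-140)&(q[...,1]<135)
    h,e=np.histogram(q[m][:,1],np.arange(-140,138,3));print(n,[(int(b),int(c)) for b,c in zip(e,h) if c])
s=env.state();print(R.T@(s["ee_pos"][:2]-v),s["ee_pos"],s["force"])
E
python3 n.py
```

```text
[538.4 -69.   13.2] 0.19074225820343976 [  -8.5   24.7  106.8    0.    48.5 -107.3]
scene [(-53, 9), (-50, 4), (-47, 8), (-44, 6), (-41, 4), (-38, 3), (-35, 4), (-32, 1), (-20, 5), (-17, 13), (-14, 16), (-11, 12), (-8, 11), (-5, 16), (-2, 14), (1, 13), (4, 13), (7, 17), (10, 12), (13, 17), (16, 13), (19, 18), (22, 11), (25, 18), (28, 14), (31, 13), (34, 15), (37, 16), (40, 17), (43, 16), (46, 14), (49, 16), (52, 17), (55, 13), (58, 19), (61, 13), (64, 16), (67, 20), (118, 4), (121, 21), (124, 19), (127, 27)]
side [(-53, 8), (-50, 13), (-47, 5), (-44, 6), (-41, 4), (-38, 5), (-35, 6), (-32, 7), (-29, 5), (-26, 4), (-23, 6), (-20, 6), (-17, 5), (-14, 7), (-11, 6), (-8, 5), (-5, 7), (-2, 5), (1, 6), (4, 6), (7, 7), (10, 7), (13, 8), (16, 6), (19, 7), (22, 8), (25, 6), (28, 7), (31, 6), (34, 8), (37, 6), (40, 7), (43, 9), (46, 5), (49, 7), (52, 7), (55, 9), (58, 4), (61, 10), (64, 8), (67, 12), (70, 6), (118, 4), (121, 6), (124, 15), (127, 28), (130, 1)]
[ -2.4 -60.6] [538.2 -68.7  13.1] [ 1.1 -0.   0.1]
```

The core front is at about 71 and the pad face at about 120, so about 48 mm remain.

Request:
send_rows --targets '[[[0,0,0,-0.003,0.02,0,1],[0,0,0,-0.003,0.02,0,1],[0,0,0,-0.003,0.02,0,1],[0,0,0,-0.003,0.02,0,1],[0,0,0,-0.003,0.02,0,1],[0,0,0,-0.003,0.02,0,1],[0,0,0,-0.003,0.02,0,1],[0,0,0,-0.003,0.02,0,1],[0,0,0,-0.0023,0.015,0,1],[0,0,0,-0.0015,0.01,0,1],[0,0,0,-0.0008,0.005,0,1],[0,0,0,0,0,0,1]]]'

```text
time_s: 18.45
ee_pos: [532.6, -31.2, 13.2]
ee_rot: [180.0, 0.0, -171.3]
force: [1.2, 1.0, -0.4]
gripper_width: 0.6
gripper_force: 0.0
```

```bash
python3 n.py|cut -c1-40,380-
```

```text
[532.6 -31.2  13.2] 0.592083400868447 [ 
scene [(-17, 1), (-14, 9), (-11, 5), (-8106, 16), (118, 3), (121, 21), (124, 22), (127, 24)]
side [(-17, 3), (-14, 12), (-11, 10), (-), (106, 11), (109, 2), (118, 1), (121, 10), (124, 19), (127, 24)]
[ -2.3 -22.9] [532.7 -31.3  13.2] [ 0.6
```

Request:
send_rows --targets '[[[0,0,0,-0.0008,0.005,0,1],[0,0,0,-0.0008,0.005,0,1],[0,0,0,-0.0008,0.005,0,1],[0,0,0,-0.0008,0.005,0,1],[0,0,0,-0.0008,0.005,0,1],[0,0,0,-0.0008,0.005,0,1],[0,0,0,-0.0008,0.005,0,1],[0,0,0,0,0,0,1]]]'

```text
time_s: 19.35
ee_pos: [531.5, -24.1, 13.2]
ee_rot: [180.0, -0.0, -171.2]
force: [0.7, -0.6, -0.2]
gripper_width: 0.5
gripper_force: 0.0
```

```bash
python3 n.py|cut -c1-40,380-
```

```text
[531.5 -24.1  13.2] 0.46047165975926635 
scene [(-8, 5), (-5, 9), (-2, 6), (1, 7)(121, 18), (124, 20), (127, 25)]
side [(-11, 1), (-8, 5), (-5, 13), (-2, ), (112, 13), (115, 5), (118, 1), (121, 11), (124, 18), (127, 25)]
[ -2.4 -15.6] [531.5 -24.2  13.2] [0.1 0
```

Request:
send_rows --targets '[[[0,0,0,-0.0004,0.003,0,1],[0,0,0,-0.0004,0.003,0,1],[0,0,0,-0.0004,0.003,0,1],[0,0,0,0,0,0,1]]]'

```text
time_s: 19.85
ee_pos: [531.3, -22.4, 13.2]
ee_rot: [180.0, -0.0, -171.3]
force: [-0.2, -0.3, 0.6]
gripper_width: 0.6
gripper_force: 0.1
```

Request:
send_rows --targets '[[[0,0,0,-0.0004,0.003,0,1],[0,0,0,-0.0004,0.003,0,1],[0,0,0,0,0,0,1]]]'

```text
time_s: 20.15
ee_pos: [531.1, -21.2, 13.2]
ee_rot: [180.0, 0.0, -171.3]
force: [0.5, -0.1, 0.2]
gripper_width: 0.7
gripper_force: 0.1
```

Request:
send_rows --targets '[[[0,0,0,-0.0004,0.003,0,1],[0,0,0,-0.0004,0.003,0,1],[0,0,0,0,0,0,1]]]'

```text
time_s: 20.45
ee_pos: [531.0, -20.2, 13.2]
ee_rot: [-180.0, 0.0, -171.2]
force: [-0.2, -1.1, -0.1]
gripper_width: 0.0
gripper_force: 0.4
```

```bash
python3 n.py|cut -c1-40,360-
```

```text
[531.  -20.2  13.2] 0.024182287501773453
scene [(-5, 1), (-2, 10), (1, 9), (4, 4)112, 17), (115, 19), (118, 10), (121, 20), (124, 19), (127, 26)]
side [(-5, 3), (-2, 18), (1, 5), (4, 9),1), (112, 7), (115, 10), (118, 1), (121, 9), (124, 12), (127, 30), (130, 1)]
[ -2.3 -11.5] [531.  -20.1  13.2] [-0.1
```

Request:
send_rows --targets '[[[0,0,0,-0.0004,0.003,0,1],[0,0,0,0,0,0,1],[0,0,0,0,0,0,1]]]'

```text
time_s: 20.85
ee_pos: [531.0, -20.0, 13.2]
ee_rot: [-180.0, 0.0, -171.2]
force: [-0.7, -3.5, 0.2]
gripper_width: 0.6
gripper_force: 2.0
```

Request:
send_rows --targets '[[[0,0,0,-0.0004,0.003,0,1],[0,0,0,0,0,0,1],[0,0,0,0,0,0,1]]]'

```text
time_s: 21.15
ee_pos: [531.1, -19.9, 13.3]
ee_rot: [-179.9, 0.0, -171.2]
force: [1.1, -7.1, 0.5]
gripper_width: 0.5
gripper_force: 3.2
```

The core has reached the pad: the force rose to 7 N and the tool stopped. I back off slowly, then raise.

Request:
send_rows --targets '[[[0,0,0,0.0004,-0.003,0,1],[0,0,0,0.0004,-0.003,0,1],[0,0,0,0.0004,-0.003,0,1],[0,0,0,0.0015,-0.01,0,1],[0,0,0,0.005,-0.03,0,1],[0,0,0,0.01,-0.06,0,1],[0,0,0,0,-0.05,0.1,1],[0,0,0,0,0,0.2,1],[0,0,0,0,0,0.2,1],[0,0,0,0,0,0.2,1],[0,0,0,0,0,0,1]]]'

```text
time_s: 22.25
ee_pos: [538.4, -51.9, 159.1]
ee_rot: [-179.8, 0.7, -171.3]
force: [-0.1, 0.2, -0.1]
gripper_width: 0.5
gripper_force: 0.0
```

```bash
python3 n.py|cut -c1-60,340-; python3 k.py|grep should; python3 -c "
from h import *
im,_=optics.grab_frame('scene');cv2.imwrite('pics/s6.png',cv2.resize(im[150:300,160:340,::-1],None,fx=4,fy=4))"
```

```text
[538.4 -51.9 159.1] 0.47598509312992604 [  -6.7   15.7   96.
scene [(-5, 1), (-2, 10), (1, 13), (4, 14), (7, 12), (10, 168), (97, 16), (100, 19), (103, 15), (106, 16), (109, 17), (112, 17), (115, 18), (118, 13), (121, 17), (124, 21), (127, 21)]
side [(-5, 1), (-2, 3), (1, 8), (4, 7), (7, 4), (10, 7), (13), (106, 10), (109, 10), (112, 9), (115, 9), (118, 2), (121, 10), (124, 12), (127, 28)]
[ -3.2 -42.9] [534.7 -51.3 153.9] [-0.3 -0.1 -0.5]
scene shoulders/block [(114, 15), (118, 44), (122, 57), (126, 5), (142, 14), (146, 24), (150, 24), (154, 29), (158, 21), (162, 16), (166, 4), (182, 29), (186, 44), (190, 54), (194, 14), (198, 41), (202, 47), (206, 27)]
side shoulders/block [(114, 7), (118, 21), (122, 43), (126, 15), (142, 6), (146, 12), (150, 14), (154, 18), (158, 17), (162, 14), (166, 1), (182, 12), (186, 35), (190, 50), (194, 10), (198, 25), (202, 32), (206, 34)]
```

View pics/s6.png

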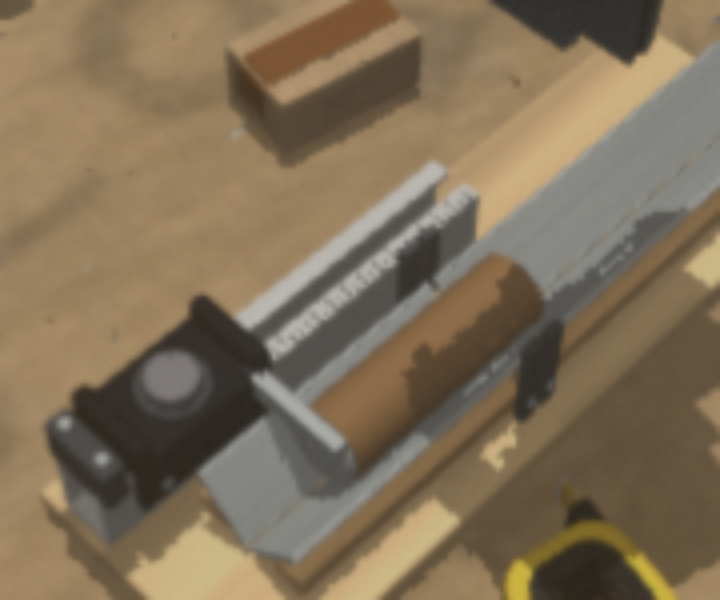

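The picture shows the core's end at the pad (330,440), the carriage against the end block (90,455), the button up at (172,378) and the tool clear. I'll hand the job in.

```bash
python3 -c "
from workcell import env;print(env.job_done())"
```

```text
the job is handed in; nothing more can be done
None
```

I handed the job in: the stop is locked at its end block with the button up, and the core lies seated in the trough with its end at the pad. These come from the last pictures and forces; handing in returned no verdict.

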